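Press open the blue touch-latch colour box

TASK

Open the blue-lidded colour box with light pushes of the fingers, gripping nothing: press down on the front of its lid until the catch lets go, take the finger off so that the spring raises the lid ajar, then push the lid up and over until it stands fully open, leaning back on its own. Do not lift or shove the boxes, leave the yellow-lidded box shut, and leave everything else where it stands.

Things in the scene. Friction and masses are not known exactly. Their poses are not given: they have to be found in the camera images.
- blue_box: Colour box to open: pale wood, blue lid, 130 mm deep (x), 110 wide (y), 84 high over the shut lid, about 1.5 kg, loose on a fixed plywood board, 20 mm above the table. Origin: centre of its underside; its -x is the front (catch side), +x the hinge side; yaw within 0.42 rad. Lid plate 139 mm deep, 114 wide, 8 thick, 9 mm over the box front; under it a skirt 8 mm deep, 14 mm behind the front edge.
- blue_box_press (a point): Where the blue lid is pressed: on its top face, mid-width, 17 mm behind the front edge, marked by a small brass ring; moves with the lid. Pressed 7 mm down here (2 to 5 N) the lid meets its lower stop and the catch lets go; as the finger goes up a damped spring raises the lid ajar within about 1.5 s.
- blue_box_edge (a point): Middle of the front edge of the blue lid, half-way through its thickness (4 mm below the top face). It moves with the lid, on an arc of 135 mm radius about the hinge; 100 mm above the table when shut, about 165 mm when ajar.
- blue_box_hinge (a point): Middle of the hinge axis of the blue lid, 96 mm above the table and 61 mm behind the box's centre; the axis runs along the box's y.
- blue_box_lid (a joint): Angle of the blue lid, rad: 0 shut and latched, -0.06 pressed to its lower stop, about 0.55 ajar (resting on the spring plunger), 1.57 upright, 1.85 fully open at its stop. From ajar it swings freely (0.5 N at the front edge); let go before upright it falls back to ajar, past upright it falls fully open by itself.
- yellow_box: A second box of the same make and size with a yellow lid, which must stay shut. Origin and axes as for blue_box. One box stands on the left of the table and one on the right, either way round.
- yellow_box_lid (a joint): Opening angle of the yellow lid, read in the same way.
- tin_green: Bystander: open, paint-smeared grey tin, 74 mm across, 100 mm high, at the back right. Origin at the centre of its underside.
- tube_f3: Bystander: paint tube with a red cap, 60 x 141 x 32 mm, lying behind the left box at the left edge. Origin at the centre of its underside.
- eraser_2: Bystander: brick-red eraser, 28 x 45 x 12 mm, lying at the front, left of the middle. Origin at the centre of its underside.
- deli_tub: Bystander: translucent tub of cream paint, 93 mm across, 55 mm high, at the back left. Origin at the centre of its underside.
- ink_bottle: Bystander: small red ink bottle, 35 mm across, 81 mm high, at the front near the middle. Origin at the centre of its underside.

How it is judged:
By the outcome, as a careful person would: the job done as asked, in the order asked, and still so for the second after the job is handed in, with the robot touching nothing.
It also fails if it takes over 42 s, if anything falls off the work surface, if the arm or the gripper's body presses on something with over 40 N, if the wrist force passes 120 N, or if a joint passes its speed limit or range.

ROBOT

A 6-joint arm with a two-finger parallel gripper is mounted at the origin on a cart in front of the work surface, level with it; the furniture and walls round the work are solid. World frame = base frame: x ahead of the robot, y to its left, z up, the work surface at z = 0. Lengths are in m, angles in rad, forces in N, time in s.
With the tool pointing down it reaches from about 0.25 to 0.775 m from the base axis. Payload 8.9 kg.
Tool frame: the origin (TCP) lies between the finger pads; the fingertips stand 14 mm ahead of it and the grasp point (between the pads) lies 5 mm behind it (robot.tip_reach is the z of the fingertips in the tool frame, in m); z points along the fingers, y is the line along which they close (so a half turn about z gives the same grasp; the last joint's range is limited). The gripper opens to 85 mm and grips with 20 to 120 N. Pads are 22 mm wide; open, the fingers measure 114 mm over their backs; the gripper's body (76 mm by 85 mm) begins 54 mm behind the grasp point. The pads swing forward as they close: fully open they stand 13 mm farther back than shut.
Start: joints at [-1.397, 0.291, -0.153, 1.127, 0, 1.431], TCP at [0.162, -0.5, 0.245] pointing down, gripper open.
Joint ranges: [-2.52, 2.52], [-0.91, 1.74], [-1.3, 1.37], [-1.96, 2.02], [-1.52, 1.47], [-3.14, 3.14]. Speed limits (rad/s): [2.22, 2.22, 2.79, 3.14, 3.14, 3.14].

INTERFACE

Orientations are given as a unit quaternion [w, x, y, z].
In Python, from rig import robot, viewer, job, status gives the robot as it stands. Calls block until the motion is done:
- robot.movep(position, orientation): joint-space move of the TCP to a pose.
- robot.movel(position, rate=0.15, frame=None, max_force=None): straight line of the TCP; frame=None keeps the orientation; rate is the mean speed in m/s. With max_force (N) it stops when the force on the tool has changed by that much, and returns True; else False.
- robot.move_j(angles): joint-space move.
- robot.set_gripper(opening): opening from 0.0 (shut) to 1.0 (fully open); the grip force is fixed at half the most; returns when the fingers have stopped.
- robot.pause(seconds).
- robot.solve_ik(position, orientation): joint angles nearest the present ones, or None.
- viewer.read_camera(name): name is "scene" or "top" or "wrist"; returns the picture (384x512x3 uint8, red, green, blue); there is no depth.
- viewer.camera_model(name): a dict with "camera_matrix" (3x3 intrinsics, pixels), "R" (3x3) and "t" (3): a world point X has camera coordinates R X + t. Camera axes: x right, y down, z forward; pixel columns grow to the right and rows downward; lengths in m; the calibration is good to about 2 mm. The wrist camera is an equidistant fisheye: a pixel r from the principal point sees the ray r / f radians off the axis. A picture is of the moment at which its call begins: read the wrist's pose just before it. camera_model takes no time and is no camera call; for the wrist camera it gives the pose at the moment of the call.
A pose or a line that the arm cannot do raises robot.Unreachable and nothing moves.
- job.hand_in(): hands the job in; it is judged then, once.
Trained networks look in the newest picture that a camera, given by its name, has taken for a name from the list of things; names that differ only in an ending like _2 or _b are one class to them, and where a whole thing is asked for, a point or a joint stands for the part that bears it (a point fixed in the world has none). Each returns a list of dicts, best first, with "p" (0 to 1); they miss things now and then, are a little off and sometimes report something else, mostly with a low value. They report only what shows in the picture. A call takes as long as a camera call.
- viewer.look_for(camera, query): "pixel" ([column, row] in pixels, amid what is visible of it).
- viewer.outline_of(camera, query): "pixels" (384x512 bool, what is visible of it) and "pixel" ([column, row] in pixels, amid what is visible of it).
Readings, each from a call of its own:
- status.read_clock(): time.
- status.read_qpos(): joint angles.
- status.read_dq(): joint speeds.
- status.read_joint_efforts(): joint torques, N m.
- status.read_ee_pos(): TCP position.
- status.read_tool_rot(): TCP orientation.
- status.read_contact_force(): force on the tool from outside, world axes, zero at the start.
- status.read_torque(): the same for the moment, N m.
- status.read_gripper_width(): opening from 0.0 (shut) to 1.0 (fully open).
- status.read_grasp_force(): force on a finger pad.
Only numpy, scipy, OpenCV 4.12 (cv2) and the standard library are available. Lean on these libraries where they do the work, as an engineer would, in place of code of your own. Each camera call takes 0.05 s, during which the arm holds its last target. There are 200 camera calls.

## Working session

There is one attempt and no reset: what is moved stays moved. The work goes in short steps, each a Python script; the robot and the scene stay as the last script left them, time stands still between calls to the robot, and variables do not carry over. Pictures are saved under pics/ and viewed, at most 10 in all, crops included, and the job is handed in when it is done.

```bash
ls; mkdir -p pics; cat > h.py <<'E'
import numpy as np, cv2
from rig import robot, viewer, job, status
def snap(n,f):
    im=viewer.read_camera(n); cv2.imwrite('pics/'+f,cv2.cvtColor(im,cv2.COLOR_RGB2BGR)); return im
def at_z(n,px,z):
    m=viewer.camera_model(n);K=np.array(m['camera_matrix']);R=np.array(m['R']);t=np.array(m['t'])
    d=R.T@np.linalg.solve(K,[px[0],px[1],1.]); c=-R.T@t
    return c+d*(z-c[2])/d[2]
def proj(n,X):
    m=viewer.camera_model(n);K=np.array(m['camera_matrix']);R=np.array(m['R']);t=np.array(m['t'])
    p=(K@(R@np.atleast_2d(X).T+t[:,None])); return (p[:2]/p[2]).T
E
python3 - <<'E'
from h import *
for n in ['top','scene']:
    a=snap(n,n+'0.png')
    m=viewer.camera_model(n); print(n,-np.array(m['R']).T@np.array(m['t']))
    for q,z in [('blue_box_press',.104),('blue_box_edge',.1),('blue_box_hinge',.096),('blue_box',.08),('yellow_box',.08),('ink_bottle',.08),('tin_green',.1)]:
        for r in viewer.look_for(n,q)[:2]: print(q,r['p'],np.round(r['pixel'],1),at_z(n,r['pixel'],z).round(4))
print(status.read_clock())
a=cv2.imread('pics/top0.png');b=cv2.imread('pics/scene0.png')
cv2.imwrite('pics/both.png',cv2.resize(np.vstack([a,b]),(400,600)))
E
```

```text
pics
top [ 0.48340911 -0.00920442  1.28646798]
blue_box_press 0.96 [147.7 217.2] [0.5195 0.365  0.104 ]
blue_box_edge 0.76 [151.8 213.2] [0.5322 0.3529 0.1   ]
blue_box_hinge 0.78 [148.4 215.7] [0.5246 0.3652 0.096 ]
blue_box 0.8 [148.3 215.2] [0.5268 0.3706 0.08  ]
blue_box 0.6 [209.8 238.8] [0.4449 0.1692 0.08  ]
yellow_box 0.79 [366.3 215.5] [ 0.5081 -0.3427  0.08  ]
ink_bottle 0.51 [238.2 232.3] [0.4637 0.0761 0.08  ]
tin_green 0.55 [359.1 146.3] [ 0.7331 -0.3246  0.1   ]
scene [0.14178523 0.93544769 0.68674493]
blue_box_press 0.96 [218.2 262.1] [0.5139 0.3704 0.104 ]
blue_box_edge 0.88 [217.1 260.2] [0.522  0.3621 0.1   ]
blue_box_edge 0.54 [279.7 255. ] [0.4007 0.2864 0.1   ]
blue_box_hinge 0.62 [219.6 272.6] [0.4989 0.3911 0.096 ]
blue_box 0.88 [213.5 274. ] [0.5186 0.386  0.08  ]
yellow_box 0.85 [318.1 149.7] [ 0.5087 -0.3395  0.08  ]
ink_bottle 0.88 [289.4 225.2] [0.4325 0.1428 0.08  ]
tin_green 0.84 [260.7 145.9] [ 0.6962 -0.2447  0.1   ]
0.8
```

View pics/top0.png

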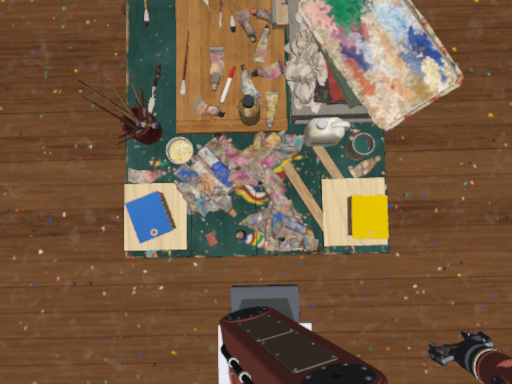

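View pics/scene0.png

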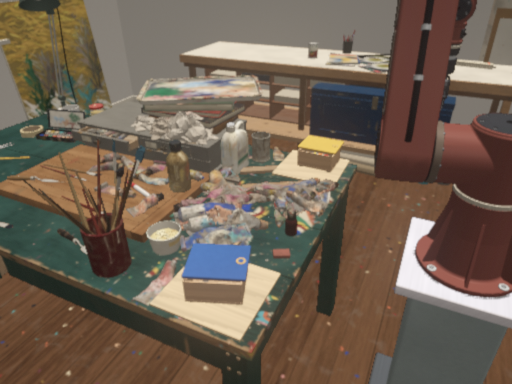

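The top view shows the blue box on the left board (lid centre ~(150,217), ring ~(154,232), front facing the robot). The scene view shows the same lid, with its ring at ~(240,261). Next I fit the known lid rectangle in both views.

```bash
cat > fit.py <<'E'
from h import *
from scipy.optimize import minimize
def corners(p,z=.104):
    c,s=np.cos(p[2]),np.sin(p[2])
    L=np.array([[-.0695,-.057],[.0695,-.057],[.0695,.057],[-.0695,.057]])
    return np.c_[L@np.array([[c,s],[-s,c]])+p[:2],np.full(4,z)]
def blue(im):
    h=cv2.cvtColor(im,cv2.COLOR_RGB2HSV); m=((abs(h[...,0].astype(int)-109)<12)&(h[...,1]>130)&(h[...,2]>70)).astype(np.uint8)
    m=cv2.morphologyEx(m,cv2.MORPH_CLOSE,np.ones((7,7)))
    return m
def fit(cams,p0):
    M={}
    for n,px in cams.items():
        m=blue(viewer.read_camera(n)); _,l=cv2.connectedComponents(m); M[n]=(l==l[px[1],px[0]]).astype(np.uint8); print(n,M[n].sum(),cv2.boundingRect(M[n]))
    def cost(p):
        e=0
        for n,m in M.items():
            q=proj(n,corners(p)); S=8
            im=np.zeros((384*S//1,512*S//1),np.uint8) if 0 else None
            x0,y0,w,h=cv2.boundingRect(m); x0-=6;y0-=6;w+=12;h+=12
            g=np.zeros((h*S,w*S),np.uint8)
            cv2.fillPoly(g,[np.round(((q-[x0,y0]+.5)*S-.5)*16).astype(np.int32)],255,shift=4)
            g=cv2.resize(g,(w,h),interpolation=cv2.INTER_AREA)/255.
            e+=((g-m[y0:y0+h,x0:x0+w])**2).sum()
        return e
    best=min((minimize(cost,[*p0[:2],y],method='Nelder-Mead',options=dict(initial_simplex=np.array([*p0[:2],y])+np.array([[0,0,0],[.01,0,0],[0,.01,0],[0,0,.1]]),xatol=1e-5,fatol=1e-3)) for y in (-.3,0,.3)),key=lambda r:r.fun)
    return best.x,best.fun
if __name__=='__main__':
    for c in ({'top':(145,215)},{'scene':(215,262)},{'top':(145,215),'scene':(215,262)}):
        p,f=fit(c,(.522,.368)); u=np.array([np.cos(p[2]),np.sin(p[2])])
        print(p.round(4),round(f,1),'press',(p[:2]-.0525*u).round(4),'hinge',(p[:2]+(.0695-.004)*u).round(4))
    print('ring',at_z('top',(154,232),.104),at_z('scene',(240,261),.104))
E
python3 fit.py
```

```text
top 1404 (126, 192, 46, 51)
[0.5216 0.3623 0.3447] 98.4 press [0.4722 0.3445] hinge [0.5832 0.3844]
scene 1230 (187, 244, 63, 28)
[0.535  0.3387 0.6152] 644.0 press [0.4921 0.3084] hinge [0.5885 0.3765]
top 1407 (126, 192, 46, 51)
scene 1253 (187, 244, 63, 28)
[0.5219 0.3633 0.3313] 884.4 press [0.4722 0.3462] hinge [0.5838 0.3846]
ring [0.47159262 0.34468262 0.104     ] [0.47148607 0.34680859 0.104     ]
```

```bash
cat >> h.py <<'E'
from scipy.spatial.transform import Rotation as Ro
YAW=.342; U=np.array([np.cos(YAW),np.sin(YAW),0]); Z=np.array([0,0,1.]); V=np.cross(Z,U)
HINGE=np.array([.5834,.3845,.096]); TR=robot.tip_reach
def quat(pitch,s):   # pitch: rad below horizontal, tool z towards the box; s: sign of tool y
    z=np.cos(pitch)*U-np.sin(pitch)*Z; y=s*V
    q=Ro.from_matrix(np.c_[np.cross(y,z),y,z]).as_quat(); return [q[3],*q[:3]],z
def pose(tip,pitch,s):   # TCP pose that puts the fingertip centre at tip
    q,z=quat(pitch,s); return list(np.array(tip)-TR*z),q
def box(r,h): return HINGE-r*U+(h-.096)*Z   # r in front of hinge, height h
def arc(th,rho,off): # tip centre: rho along lid, off below its mid-plane
    return HINGE+rho*(-np.cos(th)*U+np.sin(th)*Z)-off*(np.sin(th)*U+np.cos(th)*Z)
E
python3 - <<'E'
from h import *
print(TR)
for s in (1,-1):
    print('down',s,[np.round(robot.solve_ik(*pose(box(.118,h),np.pi/2,s)),2) if robot.solve_ik(*pose(box(.118,h),np.pi/2,s)) is not None else None for h in (.25,.1)])
    for d in (30,45,60):
        P=[box(.2,.11),box(.2,.2)]+[arc(t,.115,.03) for t in (.4,.55,1,1.4,1.8)]
        print(d,s,[None if (j:=robot.solve_ik(*pose(p,np.radians(d),s))) is None else np.round(j,1).tolist() for p in P])
E
```

```text
0.014
down 1 [array([0.51, 0.4 , 0.05, 1.22, 0.  , 0.16]), array([ 0.51,  0.5 , -0.19,  0.88,  0.  ,  0.16])]
30 1 [None, None, None, [0.6, 0.5, -1.3, -1.3, -0.3, 0.2], [0.6, 0.3, -1.2, -1.0, -0.2, 0.1], [0.6, 0.3, -1.1, -0.8, -0.2, 0.1], [0.6, 0.3, -1.0, -0.7, -0.2, 0.1]]
45 1 [[0.7, 0.2, -1.2, -0.6, -0.2, 0.2], [0.7, -0.1, -1.1, -0.2, -0.2, 0.2], [0.6, 0.3, -1.1, -0.5, -0.2, 0.2], [0.6, 0.2, -1.0, -0.5, -0.2, 0.2], [0.6, 0.1, -0.9, -0.3, -0.2, 0.2], [0.6, 0.1, -0.8, -0.2, -0.2, 0.2], [0.5, 0.2, -0.7, -0.1, -0.1, 0.1]]
60 1 [[0.6, 0.1, -1.0, -0.0, -0.1, 0.2], [0.6, -0.1, -0.8, 0.3, -0.1, 0.2], [0.6, 0.2, -0.8, 0.0, -0.1, 0.2], [0.6, 0.2, -0.8, 0.1, -0.1, 0.2], [0.6, 0.2, -0.6, 0.2, -0.1, 0.2], [0.5, 0.2, -0.5, 0.3, -0.1, 0.2], [0.5, 0.3, -0.4, 0.4, -0.1, 0.2]]
down -1 [array([ 0.51,  0.4 ,  0.05,  1.22,  0.  , -2.98]), array([ 0.51,  0.5 , -0.19,  0.88,  0.  , -2.98])]
30 -1 [None, None, None, [0.6, 0.5, -1.3, -1.3, -0.3, -3.0], [0.6, 0.3, -1.2, -1.0, -0.2, -3.0], [0.6, 0.3, -1.1, -0.8, -0.2, -3.0], [0.6, 0.3, -1.0, -0.7, -0.2, -3.0]]
45 -1 [[0.7, 0.2, -1.2, -0.6, -0.2, -2.9], [0.7, -0.1, -1.1, -0.2, -0.2, -2.9], [0.6, 0.3, -1.1, -0.5, -0.2, -3.0], [0.6, 0.2, -1.0, -0.5, -0.2, -3.0], [0.6, 0.1, -0.9, -0.3, -0.2, -3.0], [0.6, 0.1, -0.8, -0.2, -0.2, -3.0], [0.5, 0.2, -0.7, -0.1, -0.1, -3.0]]
60 -1 [[0.6, 0.1, -1.0, -0.0, -0.1, -2.9], [0.6, -0.1, -0.8, 0.3, -0.1, -2.9], [0.6, 0.2, -0.8, 0.0, -0.1, -2.9], [0.6, 0.2, -0.8, 0.1, -0.1, -2.9], [0.6, 0.2, -0.6, 0.2, -0.1, -3.0], [0.5, 0.2, -0.5, 0.3, -0.1, -3.0], [0.5, 0.3, -0.4, 0.4, -0.1, -3.0]]
```

```bash
python3 - <<'E'
from h import *
robot.set_gripper(0.0)
D=np.pi/2
robot.movep(*pose(box(.118,.23),D,1)); print(status.read_clock())
robot.movel(pose(box(.118,.116),D,1)[0],rate=.12)
hit=robot.movel(pose(box(.118,.0945),D,1)[0],rate=.02,max_force=9)
print(hit,np.array(status.read_ee_pos()).round(4),np.round(status.read_contact_force(),2))
robot.movel(pose(box(.118,.23),D,1)[0],rate=.12)
robot.pause(.6)
im=snap('scene','s1.png'); print(status.read_clock(),np.round(status.read_contact_force(),2))
cv2.imwrite('pics/s1c.png',cv2.resize(cv2.cvtColor(im,cv2.COLOR_RGB2BGR)[150:340,120:370],None,fx=2.4,fy=2.4))
E
```

```text
4.9167
True [0.472  0.3448 0.1111] [-1.48 -1.34  8.06]
8.825 [-0.48  0.67  0.65]
```

View pics/s1c.png

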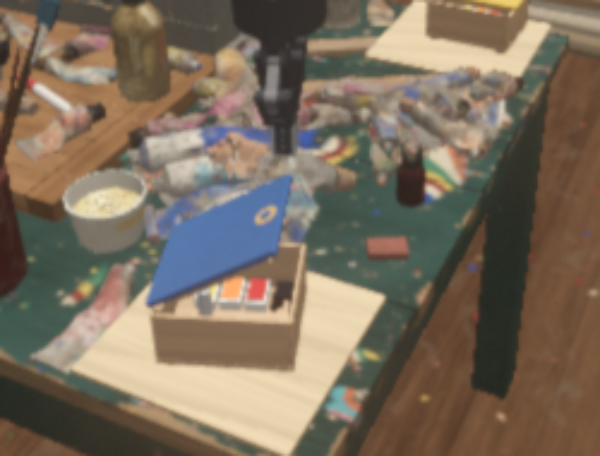

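The lid is ajar, with the ring at crop (265,215). The inside shows below the raised front, and the box and its neighbours look unmoved. Next I push the lid from beneath with the finger at a 45° slant.

```bash
python3 - <<'E'
from h import *
P=np.pi/4
robot.movel(pose(box(.22,.25),np.pi/2,1)[0],rate=.2)
robot.movep(*pose(box(.215,.228),P,1))
f0=np.array(status.read_contact_force())
print(robot.movel(pose(box(.105,.118),P,1)[0],rate=.08,max_force=6),status.read_clock())
rho=np.hypot(.105,.022)
for a in np.linspace(.2065,1.62,12)[1:]:
    h=robot.movel(pose(arc(a,rho,0),P,1)[0],rate=.07,max_force=8)
    print(round(a,2),h,(np.array(status.read_contact_force())-f0).round(1))
    if h: break
print(status.read_clock()); im=snap('scene','s2.png')
cv2.imwrite('pics/s2c.png',cv2.resize(cv2.cvtColor(im,cv2.COLOR_RGB2BGR)[150:340,120:370],None,fx=2.4,fy=2.4))
E
```

```text
True 12.4583
0.34 False [-0.4  1.3 -1.1]
0.46 False [-0.3  1.8 -0.6]
0.59 False [ 0.4  0.5 -0.3]
0.72 False [-0.7  1.2 -0.1]
0.85 False [-0.1  1.2 -1.6]
0.98 False [-0.5  1.2  0.8]
1.11 False [0.2 0.9 0.3]
1.23 False [-0.3  0.3 -0.1]
1.36 False [-0.2  1.6 -0.4]
1.49 True [-1.7  1.3  8.1]
15.8333
```

View pics/s2c.png

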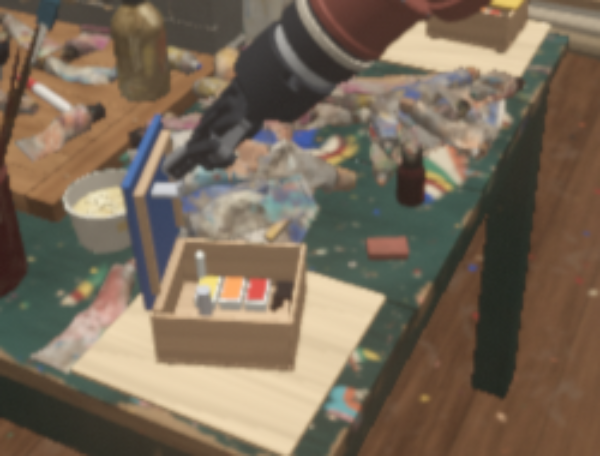

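The lid is about upright (crop (145,210)), with the fingertip at its inside face (~(175,165)). The box has not moved. Next I check the force and push on a little, slightly upward.

```bash
python3 - <<'E'
from h import *
p=np.array(status.read_ee_pos()); _,z=quat(np.pi/4,1); tip=p+TR*z-HINGE
print('r,h',-tip@U,tip@Z,np.round(status.read_contact_force(),1))
for i in range(4):
    p=p+.01*U+.001*Z
    h=robot.movel(list(p),rate=.05,max_force=8); print(h,np.round(status.read_contact_force(),1))
    if h: break
print((np.array(status.read_ee_pos())+TR*z-HINGE)@U,status.read_clock()); im=snap('scene','s3.png')
cv2.imwrite('pics/s3c.png',cv2.resize(cv2.cvtColor(im,cv2.COLOR_RGB2BGR)[150:340,120:370],None,fx=2.4,fy=2.4))
E
```

```text
r,h 0.014237736478667997 0.10718680512500181 [-1.7 -0.8  8.3]
False [-0.1  0.7  5.8]
False [0.5 0.4 6. ]
False [0.4 0.8 0.5]
False [-3.6 -0.8  0. ]
0.025408131289277287 17.3167
```

View pics/s3c.png

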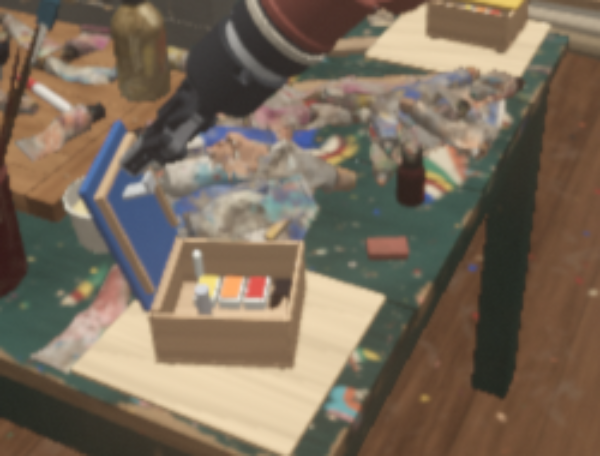

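The lid leans well past upright (crop (125,215)), at its stop as far as I can see. I withdraw square to the lid.

```bash
python3 - <<'E'
from h import *
p=np.array(status.read_ee_pos()); p=p-.03*.96*U+.03*.28*Z
robot.movel(list(p),rate=.05); robot.movel(list(p-.12*U+.08*Z),rate=.15)
robot.pause(.5)
print(status.read_clock(),np.round(status.read_contact_force(),1))
a=snap('scene','s4.png'); snap('top','t4.png')
a=cv2.imread('pics/s4.png')[110:340,110:370];b=cv2.imread('pics/t4.png')[110:340,110:400]
cv2.imwrite('pics/f.png',cv2.resize(np.hstack([a,b]),None,fx=1.45,fy=1.45))
c0=cv2.imread('pics/scene0.png')
E
```

```text
19.7333 [-0.2  0.2 -0.9]
```

View pics/f.png

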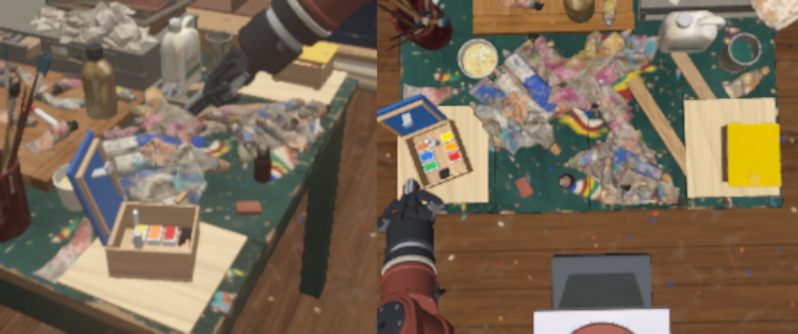

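The lid stands open and leans back on its own (left view ~(100,185)). The gripper is clear, the yellow box is shut and nothing else has moved.

```bash
python3 -c "
from h import *
print(job.hand_in())"
```

```text
the job is handed in; nothing more can be done
None
```

The blue-lidded box is fully open and leaning back on its own, the yellow box is shut, nothing else looked moved in the last pictures, and the job was handed in at about 20 s; the judge's result was not shown.

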